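Draw the dust filter from a jeweller's bench filter box and show it over the white pad

ROBOT

A 6-joint arm with a two-finger parallel gripper is mounted at the origin on the work surface. World frame = base frame: x ahead of the robot, y to its left, z up, the work surface at z = 0. Lengths are in mm, angles in degrees, forces in N, time in s.
With the tool pointing down it reaches from about 350 to 850 mm from the base axis. Payload 8.1 kg.
Tool frame: the origin (TCP) lies midway between the tips of the shut fingers; the grasp point (between the pads) lies 19 mm behind it (r.grasp_offset is the distance from the TCP to the grasp point, in mm); z points along the fingers, x is the direction in which the jaws open and shut, and the axes are right-handed (so a half turn about z gives the same grasp; the last joint's range is limited). The gripper opens to 85 mm and grips with 20 to 120 N. Pads are 22 mm wide; open, the fingers measure 114 mm over their backs; the gripper's body (76 mm by 85 mm) begins 54 mm behind the grasp point. The pads swing forward as they close: fully open they stand 13 mm farther back than shut.
Start: joints at [-69.122, 7.471, 85.268, -0, 87.261, -4.893], TCP at [260.891, -540.316, 231.292] pointing down, gripper open.
Joint ranges: [-169.43, 169.43], [-51.17, 129.36], [1.28, 143.12], [-76.62, 256.62], [0, 156.53], [-152.29, 152.29]. Speed limits (degrees/s): [136.94, 136.94, 159.86, 180, 180, 180].

INTERFACE

Orientations are given as [roll, pitch, yaw] about the fixed x, y, z axes, in that order (R = Rz(yaw) Ry(pitch) Rx(roll)).
In Python, from bench import r, optics, hand_in gives the robot as it stands.
- The arm moves only by the shell command python3 -m pendant 'ROWS' [FORCE]. ROWS is JSON, a list of rows, each a list of 5 numbers: the opening, from 0 (shut) to 1 (fully open), then the shift along the tool's x, y, z in mm, then the turn about the tool's z in degrees. A call has 1 to 10 rows; each row shifts and turns the commanded pose from where the row before left it, along the tool's axes as they then stand; what a row does not reach is not made up. A row lasts 1/10 s, in which the tool goes at most 50 mm and 8.59 degrees, less where a joint would pass 70% of its speed; a pose out of reach is approached as far as the arm can. A call with a gripper value outside its range is refused whole. The fingers move at their own pace and stop on an object; FORCE is the grip in N (left out, the last holds). Time passes only in rows, so rows that do not move let the fingers close. It gives the time, the measured TCP pose, the force and the opening at its end, in the units of the state.
- r.sense(): the state, without advancing time (a new reading comes with each control period).
- optics.snapshot(name): name is "scene" or "top"; returns (picture, depth): 480x640x3 uint8, blue, green, red; 480x640 float32, mm along the optical axis (not along the pixel's ray), 0 where there is no reading.
- optics.camera_params(name): a dict with "camera_matrix" (3x3 intrinsics, pixels), "eye" and "orientation" of the camera in the world. Camera axes: x right, y down, z forward; pixel columns grow to the right and rows downward; lengths in mm; the calibration is good to about 2 mm. A picture is of the moment at which its call begins. camera_params takes no time and is no camera call.
- hand_in(): hands the job in, once; it reports no verdict.
Trained networks look in the newest picture that a camera, given by its name, has taken for a name from the list of things; names that differ only in an ending like _2 or _b are one class to them, and where a whole thing is asked for, a point or a joint stands for the part that bears it (a point fixed in the world has none). Each returns a list of dicts, best first, with "score" (0 to 1); they miss things now and then, are a little off and sometimes report something else, mostly with a low value. They report only what shows in the picture. A call takes as long as a camera call. They do not tell look-alikes from the thing itself.
- optics.search_frame(camera, query): "at" ([x, y, z] in mm, in world coordinates, good to about 4 mm: the middle of the surface that is visible of it).
The state is a dict: "time": time; "joint_pos": joint angles; "qd": joint speeds; "joint_efforts": joint torques, N m; "tool_pos": TCP position; "tcp_rot": TCP orientation; "ft_force": force on the tool from outside, world axes, zero at the start; "wrist_torque": the same for the moment, N m; "finger_gap": finger opening in mm.
Only numpy, scipy, OpenCV 4.12 (cv2) and the standard library are available. Lean on these libraries where they do the work, as an engineer would, in place of code of your own. Each camera call takes 0.05 s, during which the arm holds its last target. There are 200 camera calls.

TASK

The hinge pin of the blue filter box's flap has crept out sideways: first push it fully home, until its brass head seats against the ear. Then lift the aluminium flap by its red handle back past upright, where it stays, and draw the filter plate up out of its slot by the orange tab. Finish still holding the filter in the gripper, upright and still, with its lower edge about 10 cm above the middle of the white pad, the pin still home, the flap still open and the other things on the bench left where they are.

Things in the scene. Friction and masses are not known exactly. Their poses are not given: they have to be found in the camera images.
- filter_box: Blue steel box fixed to the bench, 160 (x) x 180 (y) x 100 mm high, walls 4 mm; origin at the centre of its underside, x from its front to its hinged back, y towards the side where the pin's head sticks out, z up. Hinge ears behind its back wall reach 117 mm high and y = 96 mm to either side; a pipe stub sticks out 22 mm from the -y side.
- slot (a point): Mouth centre of the filter's slot in the dark deck inside the box, 48 mm above the bench, 12 mm in front of the box's centre. The slot is 116 (x) x 18 (y) mm. Above the deck the cavity is free, 152 (x) x 172 (y) mm, up to the flap. Axes as the box's.
- hinge_pin (a joint): Slide of the brass hinge pin along the flap's hinge axis, in m: 0 = head 24 mm out from the ear, 0.024 = home, head against the ear (starts at 0 to 0.009). Moves towards the box's -y. It is a stiff fit: takes about 4 N to slide, stays where it is left.
- pin_head (a point): Centre of the outer face of the pin's brass head, a disc 22 mm across and 7 mm thick, 105 mm above the bench, to be pushed towards the box's -y. Axes as the box's.
- flap (a joint): Angle of the flap in rad: 0 = closed (lying on the box), 1.57 = upright, 1.95 = stop. Stiff hinge: it stays where it is left; about 3 to 4 N at the handle lift it.
- flap_hinge (a point): Middle of the flap's hinge axis, which runs along the box's y, 89 mm behind the box's centre and 105 mm above the bench. Axes as the box's. The flap is an aluminium plate 165 x 180 x 5 mm whose top face is level with this axis when closed and whose front edge is 170 mm from it.
- flap_handle (a point): Centre of the flap's handle: a red round bar along the box's y, 40 mm long, 12 mm thick, flat ends, on two 8 mm posts 22 mm apart; 35 mm above the flap's top face and 145 mm from the hinge line, near the front edge. The point turns with the flap (x from the front edge to the hinge, z off the flap's top face).
- filter: Filter plate, upright in the slot under the flap: aluminium frame with pleats 110 (x) x 14 (y) x 52 mm high, an orange grip tab 30 (x) x 14 (y) x 32 mm high centred on top (52 to 84 mm above the origin; its top is 90 mm above the bench at the start). Origin at the centre of its lower edge, z up, x along its length. Lifts straight up; about 0.16 kg.
- white_pad: White inspection pad 130 x 130 x 4 mm fixed to the bench; origin at the centre of its underside.
- green_mat: Green cutting mat, same size as the white pad, fixed; not used. The two may have swapped places.
- tin: White tin, 60 mm across, 45 mm high; bystander. Origin at the centre of its underside.
- beaker: Small green beaker, 44 mm across, 45 mm high; bystander. Origin under its centre.
- bowl: White bowl, 120 mm across, 55 mm high; bystander. Origin under its centre.
- charcoal_block: Grey soldering block 140 x 70 x 35 mm; bystander. Origin under its centre.
- ring_stock: Steel ring 32 mm across, 12 mm high; bystander. Origin under its centre.
- pliers: Pliers with blue handles, about 140 x 55 x 13 mm; bystander. Origin under the rivet.
There are look-alikes about, which are no part of the job. Several things have the shape of the white_pad; the one meant has the colours described above.

How it is judged:
By the outcome, as a careful person would: the job done as asked, in the order asked, and still so for the second after the job is handed in, while the arm keeps its last pose, push and grip.
It also fails if it takes over 72 s, if anything falls off the work surface, if the arm or the gripper's body presses on something with over 40 N, if the wrist force passes 120 N, or if a joint passes its speed limit or range.

## Working session

There is one attempt and no reset: what is moved stays moved. The work goes in short steps, Python scripts to look and compute and a shell command to move; the robot and the scene stay as the last step left them, time stands still between calls to the robot, and variables do not carry over. Pictures are saved under pics/ and viewed, about 8 in all and at most 12, crops included, and the job is handed in when it is done.

```bash
ls; mkdir -p pics
cat > h.py <<'E'
import numpy as np,cv2
from bench import r,optics,hand_in
from scipy.spatial.transform import Rotation as R
def par(n):
    p=optics.camera_params(n);K=np.array(p["camera_matrix"]);return K,np.array(p["eye"]),p["orientation"]
def rot(o):
    o=np.array(o,float)
    return o if o.shape==(3,3) else R.from_euler('xyz',o,degrees=True).as_matrix()
def cloud(n,d):
    K,e,o=par(n);v,u=np.mgrid[0:480,0:640]
    c=np.stack([(u-K[0,2])/K[0,0]*d,(v-K[1,2])/K[1,1]*d,d],-1)
    return c@rot(o).T+e
def px(n,P):
    K,e,o=par(n);c=(np.atleast_2d(P)-e)@rot(o);q=c@K.T;return q[:,:2]/q[:,2:]
E
python3 - <<'E'
from h import *
for n in("scene","top"):
    im,d=optics.snapshot(n);cv2.imwrite(f"pics/{n}0.png",im);np.save(n+"0.npy",d);print(n,optics.camera_params(n))
    for q in["filter_box","pin_head","flap_handle","white_pad","green_mat","tin","bowl","beaker","charcoal_block","ring_stock","pliers"]:
        for k in optics.search_frame(n,q)[:3]: print(q,np.round(k["at"]),round(k["score"],2),px(n,k["at"]).round().tolist())
print(r.sense())
E
```

```text
pics
scene {'camera_matrix': array([[588.5875751 ,   0.        , 306.7955032 ],
       [  0.        , 588.5875751 , 234.91665263],
       [  0.        ,   0.        ,   1.        ]]), 'eye': array([ 1405.42010846, -1157.89972046,  1056.13792265]), 'orientation': array([-124.24500001,    0.86817437,   39.58036565])}
filter_box [561.   7. 103.] 0.6 [[343.0, 228.0]]
pin_head [622.  70. 107.] 0.45 [[373.0, 224.0]]
pin_head [532.  38. 104.] 0.24 [[341.0, 219.0]]
flap_handle [529.  38. 105.] 0.57 [[341.0, 219.0]]
white_pad [298. 151.   3.] 0.76 [[306.0, 207.0]]
white_pad [559.   1. 104.] 0.74 [[341.0, 228.0]]
white_pad [ 210. -366.    2.] 0.72 [[171.0, 270.0]]
green_mat [ 452. -240.    2.] 0.69 [[260.0, 281.0]]
tin [758. 207.  35.] 0.49 [[434.0, 240.0]]
bowl [777. -77.  46.] 0.71 [[388.0, 286.0]]
beaker [ 564. -392.   35.] 0.64 [[250.0, 318.0]]
charcoal_block [540. 414.  35.] 0.75 [[408.0, 191.0]]
ring_stock [531.  37. 107.] 0.2 [[341.0, 219.0]]
pliers [558.   4. 108.] 0.75 [[341.0, 226.0]]
pliers [ 395. -452.   13.] 0.7 [[190.0, 309.0]]
pliers [ 616. -250.    4.] 0.61 [[302.0, 307.0]]
top
[... 1007 characters left out ...]
. 107.] 0.42 [[277.0, 224.0]]
{'time': 1.2, 'joint_pos': array([-6.91201387e+01,  7.47124130e+00,  8.52689147e+01, -3.11589094e-04,
        8.72632112e+01, -4.89320389e+00]), 'qd': array([-0.00239327, -0.01445777, -0.01367902,  0.04398292,  0.03236275,
        0.0065381 ]), 'joint_efforts': array([ 1.58029243e-04, -5.69320178e+01, -5.00870132e+01, -4.99166999e-04,
        1.40415868e-03, -9.26672584e-06]), 'tool_pos': array([ 260.89553053, -540.28971776,  231.2807413 ]), 'tcp_rot': array([ 1.79999977e+02,  3.38150055e-03, -6.42269199e+01]), 'ft_force': array([0.48584345, 0.4675474 , 0.48034104]), 'wrist_torque': array([ 0.01235571, -0.02314099,  0.00698381]), 'finger_gap': 85.35408879817246}
```

View pics/top0.png

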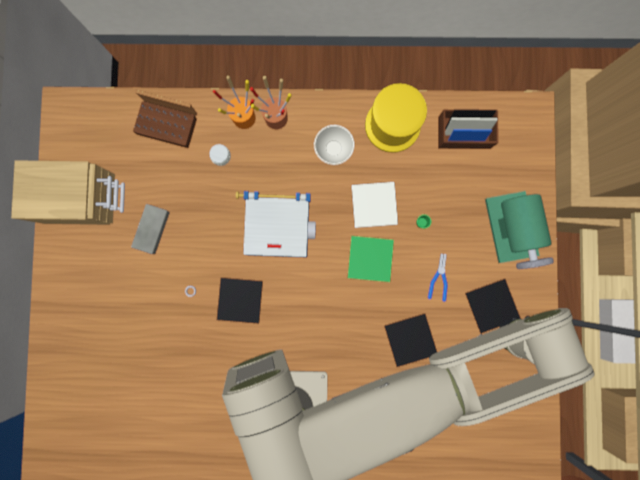

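View pics/scene0.png

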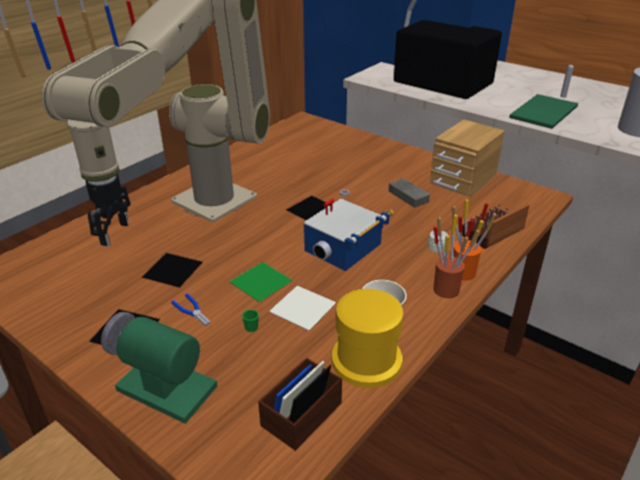

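Top view: box with pale flap at (276,227), red handle at (274,246), pin head sticking out left at (238,195), and the pipe stub at (312,230). The white pad is at (374,205); the black squares (240,300), (411,340), (492,305) and the green mat (371,259) only share its shape. Next I'll fit the box and pad poses and look at one enlarged crop.

Run:
```python
from h import *
im=cv2.imread("pics/top0.png");d=np.load("top0.npy");P=cloud("top",d)
hsv=cv2.cvtColor(im,cv2.COLOR_BGR2HSV)
def rect(m,n):
    m=cv2.morphologyEx(m.astype(np.uint8),cv2.MORPH_OPEN,np.ones((3,3)))
    k,l,s,c=cv2.connectedComponentsWithStats(m);i=1+np.argmax(s[1:,4]);q=P[l==i]
    print(n,s[i],"rect",cv2.minAreaRect(q[:,:2].astype(np.float32)),"z",np.median(q[:,2]))
roi=np.zeros((480,640),bool);roi[180:265,230:325]=1
rect(roi&(abs(P[...,2]-105)<6)&(hsv[...,1]<60)&(hsv[...,2]>120),"flap")
roi2=np.zeros((480,640),bool);roi2[170:240,345:405]=1
rect(roi2&(hsv[...,1]<50)&(hsv[...,2]>180),"pad")
rect(roi&(hsv[...,1]>150)&((hsv[...,0]<8)|(hsv[...,0]>172)),"handle")
m=roi&(hsv[...,1]>120)&(hsv[...,0]>15)&(hsv[...,0]<35)&(P[...,2]>90);m[:,255:]=0
v,u=np.nonzero(m&(np.arange(480)[:,None]<205))
for a,b in list(zip(v,u)): print(a,b,P[a,b].round(),im[a,b])
a=cv2.resize(im[180:265,225:325],None,fx=7,fy=7,interpolation=cv2.INTER_CUBIC);cv2.imwrite("pics/crop1.png",a)
```

```text
flap [ 244  198   64   58 2660] rect ((533.3648681640625, 46.513484954833984), (179.44009399414062, 164.5928497314453), 89.66726684570312) z 104.83936105498049
pad [ 352  182   46   46 1854] rect ((530.4880981445312, -219.8574676513672), (166.1795196533203, 342.1712951660156), 72.51509094238281) z 3.5440221749103102Traceback (most recent call last):
  File "<stdin>", line 12, in <module>
  File "<stdin>", line 6, in rect
    return _wrapfunc(a, 'argmax', axis=axis, out=out, **kwds)
    return bound(*args, **kwds)
ValueError: attempt to get argmax of an empty sequence
```

```bash
cat >> h.py <<'E'
def onplane(n,uv,z):
    K,e,o=par(n);uv=np.atleast_2d(uv).astype(float);c=np.c_[(uv[:,0]-K[0,2])/K[0,0],(uv[:,1]-K[1,2])/K[1,1],np.ones(len(uv))]@rot(o).T
    return e+c*((z-e[2])/c[:,2])[:,None]
E
python3 - <<'E'
from h import *
im=cv2.imread("pics/top0.png");d=np.load("top0.npy");P=cloud("top",d)
hsv=cv2.cvtColor(im,cv2.COLOR_BGR2HSV)
def rect(m,n,z):
    k,l,s,c=cv2.connectedComponentsWithStats(m.astype(np.uint8));i=1+np.argmax(s[1:,4]);v,u=np.nonzero(l==i)
    q=onplane("top",np.c_[u,v],z)[:,:2].astype(np.float32)
    print(n,s[i],"rect",cv2.minAreaRect(q),"mean",q.mean(0))
roi=np.zeros((480,640),bool);roi[180:265,230:325]=1
rect(roi&(abs(P[...,2]-105)<6)&(hsv[...,1]<60)&(hsv[...,2]>120),"flap",105)
roi2=np.zeros((480,640),bool);roi2[170:240,345:405]=1
rect(roi2&(hsv[...,1]<50)&(hsv[...,2]>180),"pad",4)
b=im.astype(int)
rect(roi&(b[...,2]>b[...,1]+80)&(b[...,2]>b[...,0]+80)&(P[...,2]>95),"handle",140)
m=roi&(P[...,2]>85)&(np.arange(480)[:,None]<203)&(np.arange(640)<262)
print("pin area y-max pts");v,u=np.nonzero(m)
for a,c in zip(v,u):
    if c<245: print((a,c),P[a,c].round().tolist(),im[a,c])
a=cv2.resize(im[180:265,225:325],None,fx=7,fy=7,interpolation=cv2.INTER_CUBIC);cv2.imwrite("pics/crop1.png",a)
s=cv2.imread("pics/scene0.png");cv2.imwrite("pics/crop2.png",cv2.resize(s[190:280,295:405],None,fx=6,fy=6,interpolation=cv2.INTER_CUBIC))
E
```

```text
flap [ 244  194   64   62 3149] rect ((537.615478515625, 45.39783477783203), (179.7219696044922, 172.80345153808594), 88.8077621459961) mean [533.78503   45.346092]
pad [ 352  182   46   46 1854] rect ((613.62744140625, -245.5576171875), (131.38067626953125, 132.32933044433594), 4.906290531158447) mean [ 613.4103 -245.8371]
handle [268 245  13   3  29] rect ((474.4339294433594, 46.035587310791016), (5.602602481842041, 33.641414642333984), 0.8329318761825562) mean [475.41644   44.884796]
pin area y-max pts
(np.int64(191), np.int64(236)) [633.0, 162.0, 109.0] [ 83 140 180]
(np.int64(191), np.int64(237)) [632.0, 158.0, 114.0] [ 79 139 176]
(np.int64(191), np.int64(238)) [633.0, 156.0, 108.0] [ 75 127 167]
(np.int64(191), np.int64(244)) [633.0, 138.0, 114.0] [146 112 118]
(np.int64(192), np.int64(236)) [629.0, 160.0, 117.0] [ 88 161 194]
(np.int64(192), np.int64(237)) [630.0, 159.0, 108.0] [ 84 158 188]
(np.int64(192), np.int64(238)) [629.0, 155.0, 115.0] [ 69 128 160]
(np.int64(192), np.int64(244)) [629.0, 137.0, 119.0] [164 112  93]
(np.int64(193), np.int64(236)) [627.0, 162.0, 108.0] 
[... 1991 characters left out ...]
.0, 141.0, 108.0] [123 127 137]
(np.int64(196), np.int64(244)) [618.0, 138.0, 113.0] [165 114  78]
(np.int64(197), np.int64(236)) [616.0, 161.0, 108.0] [ 80 150 181]
(np.int64(197), np.int64(237)) [615.0, 157.0, 115.0] [ 75 148 176]
(np.int64(197), np.int64(238)) [615.0, 155.0, 111.0] [ 63 119 149]
(np.int64(197), np.int64(243)) [615.0, 140.0, 114.0] [123 115 128]
(np.int64(197), np.int64(244)) [616.0, 138.0, 110.0] [162 109  72]
(np.int64(198), np.int64(236)) [612.0, 160.0, 116.0] [ 75 132 168]
(np.int64(198), np.int64(237)) [614.0, 159.0, 101.0] [ 69 129 161]
(np.int64(198), np.int64(238)) [614.0, 157.0, 98.0] [ 68 118 155]
(np.int64(198), np.int64(244)) [612.0, 137.0, 115.0] [144 100  81]
```

View pics/crop1.png

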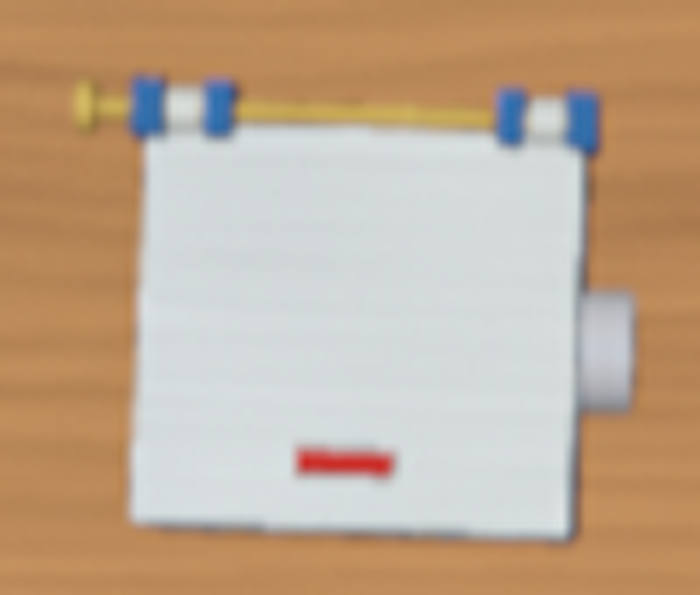

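Run:
```python
from h import *
c=lambda a:np.array(a)/7+[225,180]-0.43
for n,z,pts in[("ears",117,[(147,107),(583,122)]),("front",105,[(132,522),(572,540)]),("back",105,[(148,135),(583,145)]),("head",116,[(76,107),(97,107)]),("headmid",105,[(86,106)]),("handle",141,[(345,462)])]:
    q=onplane("top",c(pts),z)[:,:2];print(n,q.round(1).tolist(),np.degrees(np.arctan2(-(q[0]-q[-1])[0],(q[0]-q[-1])[1])).round(2), np.linalg.norm(q[0]-q[-1]).round(1))
```

```text
ears [[621.0, 132.6], [617.2, -45.9]] -1.24 178.5
front [[451.7, 136.2], [447.0, -43.8]] -1.49 180.1
back [[611.2, 133.6], [609.4, -45.7]] -0.57 179.3
head [[620.8, 161.8], [620.9, 153.2]] 0.74 8.6
headmid [[622.9, 159.5]] -0.0 0.0
handle [[475.6, 46.4]] -0.0 0.0
```

View pics/crop2.png

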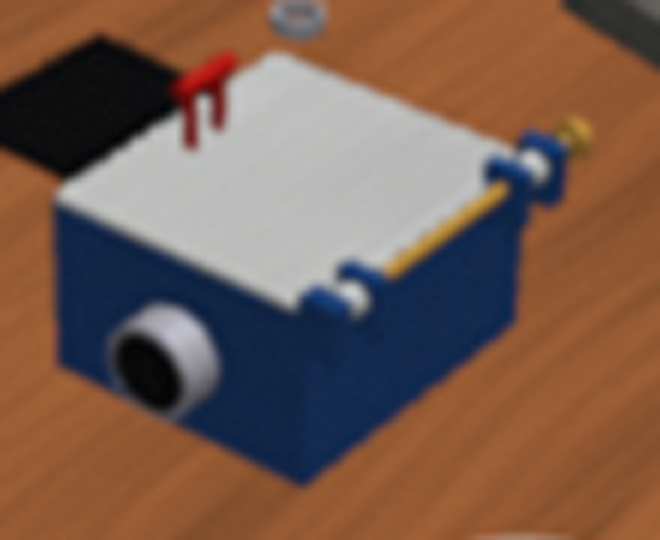

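Crop 1 (top) shows the box clean: head at crop (86,106), ears (147,107) and (583,122), handle (345,462). Crop 2 shows the pin head out at the right-hand ear. From this, the box centre is about (530,45) with yaw −1.2°, the pin's outer face is at y≈161, and the home position is y≈146. The white pad centre is (613.5,−245.5). Now I'll travel to a point beside the pin.

```bash
python3 -m pendant '[[0,-29.1,-36.2,0,0],[0,-29.1,-36.2,0,0],[0,-29.1,-36.2,0,0],[0,-29.1,-36.2,0,0],[0,-29.1,-36.2,0,0],[0,-29.1,-36.2,0,0],[0,-29.1,-36.2,0,0],[0,-29.1,-36.2,0,0],[0,-29.1,-36.2,0,0],[0,-29.1,-36.2,0,0]]' 20
python3 -m pendant '[[0,-29.1,-36.2,0,0],[0,-29.1,-36.2,0,0],[0,-29.1,-36.2,0,0],[0,-29.1,-36.2,0,0],[0,-29.1,-36.2,0,0],[0,-29.1,-36.2,0,0],[0,-29.1,-36.2,0,0],[0,-29.1,-36.2,0,0],[0,0,0,0,-8],[0,0,0,0,-8]]'
python3 -m pendant '[[0,0,0,0,-8],[0,0,0,0,-8],[0,0,0,0,-8],[0,0,0,0,-8],[0,0,0,0,-8],[0,0,0,0,-7],[0,0,0,0,0],[0,0,0,0,0]]'
```

```text
time: 2.2
tool_pos: [460.9, -119.1, 231.7]
tcp_rot: [-180.0, -0.0, -64.2]
ft_force: [0.3, 0.1, -0.4]
finger_gap: 0.0
time: 3.2
tool_pos: [619.9, 216.4, 230.0]
tcp_rot: [179.9, 0.0, -47.8]
ft_force: [0.2, -0.9, -0.7]
finger_gap: -0.2
time: 4.0
tool_pos: [619.9, 214.7, 231.3]
tcp_rot: [180.0, 0.0, -1.4]
ft_force: [-0.6, -0.4, -0.3]
finger_gap: 0.1
```

```bash
python3 -m pendant '[[0,1.5,10,40,0],[0,0,5,40,0],[0,0,0,40,0],[0,0,0,19,0],[0,0,0,0,0],[0,0,0,0,0]]'
python3 - <<'E'
from h import *
im,d=optics.snapshot("scene");cv2.imwrite("pics/pin1.png",cv2.resize(im[150:280,310:460],None,fx=5,fy=4.6,interpolation=cv2.INTER_CUBIC))
print(r.sense()["tool_pos"],px("scene",[[620.9,161,105],r.sense()["tool_pos"]]))
E
```

```text
time: 4.6
tool_pos: [621.3, 199.7, 92.8]
tcp_rot: [-180.0, -0.0, -1.3]
ft_force: [0.6, 0.0, 0.4]
finger_gap: 0.3
[622.26857645 199.96883882  94.22582384] [[389.18024406 211.81909408]
 [396.26053137 209.66307508]]
```

View pics/pin1.png

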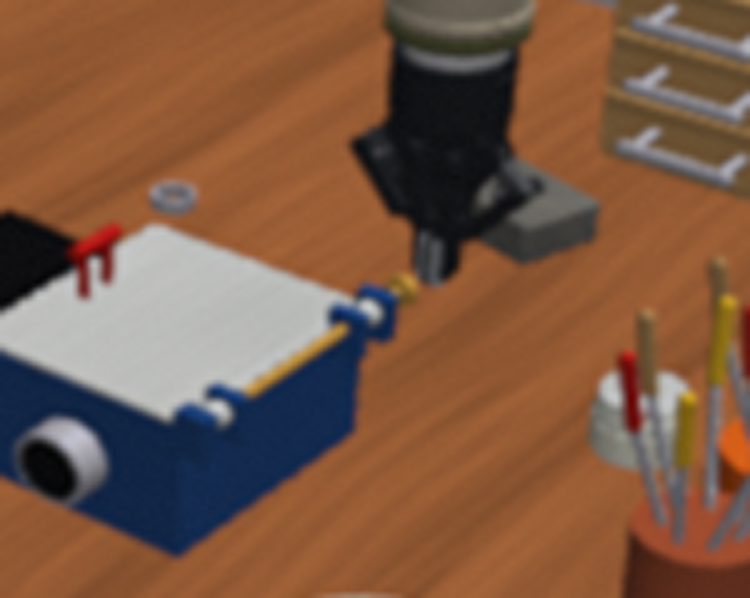

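The picture shows the shut fingertips at crop (435,275), just outside the pin head at (405,287) and in line with it. Pushing along tool +y.

```bash
python3 -m pendant '[[0,0,12,0,0],[0,0,10,0,0],[0,0,3,0,0],[0,0,3,0,0],[0,0,3,0,0],[0,0,2,0,0],[0,0,2,0,0]]'
python3 -m pendant '[[0,0,2,0,0],[0,0,1,0,0],[0,0,1,0,0],[0,0,0,0,0]]'
```

```text
time: 5.35
tool_pos: [620.8, 165.0, 92.8]
tcp_rot: [-180.0, -0.1, -1.2]
ft_force: [1.2, 3.8, 3.1]
finger_gap: -0.1
time: 5.75
tool_pos: [620.2, 160.5, 92.2]
tcp_rot: [180.0, 0.0, -1.2]
ft_force: [1.0, 3.7, 2.6]
finger_gap: 0.2
```

Sliding at about 4 N. Creeping to the seat.

```bash
python3 -m pendant '[[0,0,1,0,0],[0,0,1,0,0]]'
python3 -m pendant '[[0,0,1,0,0],[0,0,0,0,0]]'
python3 -m pendant '[[0,0,1,0,0],[0,0,0,0,0]]'
```

```text
time: 5.95
tool_pos: [620.2, 158.7, 92.1]
tcp_rot: [-180.0, 0.0, -1.2]
ft_force: [2.8, 4.3, 2.3]
finger_gap: -0.0
time: 6.15
tool_pos: [620.1, 157.4, 92.1]
tcp_rot: [180.0, 0.0, -1.2]
ft_force: [2.5, 2.9, 0.9]
finger_gap: -0.0
time: 6.35
tool_pos: [620.1, 157.4, 92.2]
tcp_rot: [-179.9, 0.0, -1.2]
ft_force: [2.8, 6.3, 0.9]
finger_gap: -0.2
```

```bash
python3 -m pendant '[[0,0,1,0,0],[0,0,0,0,0]]'
python3 -m pendant '[[0,0,1,0,0],[0,0,0,0,0]]'
```

```text
time: 6.55
tool_pos: [620.1, 157.3, 92.2]
tcp_rot: [-179.9, -0.0, -1.2]
ft_force: [3.2, 10.5, 0.7]
finger_gap: -0.0
time: 6.75
tool_pos: [620.1, 157.3, 92.2]
tcp_rot: [-179.8, -0.0, -1.2]
ft_force: [3.6, 14.8, -0.8]
finger_gap: -0.1
```

The force rises with no motion at y=157.3 (predicted 157), so the pin is seated. Back off, go above the handle and turn the jaws along y.

```bash
python3 -m pendant '[[0,0,-15,0,0],[0,0,-12,0,0],[0,0,0,-40,0],[0,0,0,-40,0],[0,0,0,-40,0],[0.65,-35.6,34.7,0,0],[0.65,-35.6,34.7,0,0],[0.65,-35.6,34.7,0,0],[0.65,-35.6,34.7,0,0],[0.65,0,0,0,8.2]]'
python3 -m pendant '[[0.65,0,0,0,8.2],[0.65,0,0,0,8.2],[0.65,0,0,0,8.2],[0.65,0,0,0,8.2],[0.65,0,0,0,8.2],[0.65,0,0,0,8.2],[0.65,0,0,0,8.2],[0.65,0,0,0,8.2],[0.65,0,0,0,8.2],[0.65,0,0,0,8]]'
python3 - <<'E'
from h import *
import json
im,d=optics.snapshot("scene");cv2.imwrite("pics/handle1.png",cv2.resize(im[150:280,290:440],None,fx=5,fy=4.6,interpolation=cv2.INTER_CUBIC))
s=r.sense();print(s["tool_pos"],s["tcp_rot"],s["finger_gap"])
for n in("scene","top"):
  if n=="top":im2,d2=optics.snapshot("top");cv2.imwrite("pics/top1.png",im2)
  for q in("pin_head","flap_handle"): print(n,q,[(k["at"],k["score"]) for k in optics.search_frame(n,q)[:2]])
E
```

```text
time: 7.75
tool_pos: [470.5, 43.1, 210.5]
tcp_rot: [179.8, 0.3, -9.5]
ft_force: [0.2, 1.2, -0.3]
finger_gap: 55.4
time: 8.75
tool_pos: [474.9, 45.9, 211.9]
tcp_rot: [179.9, -0.1, -91.6]
ft_force: [0.6, 0.3, 0.2]
finger_gap: 55.6
[474.94140794  45.94757875 211.89950926] [ 1.79915457e+02 -4.95859131e-02 -9.20665519e+01] 55.6460529237808
scene pin_head [([621.0, 52.2, 106.5], 0.48)]
scene flap_handle [([531.1, 36.7, 106.5], 0.8)]
top pin_head [([621.9, 48.7, 109.9], 0.56)]
top flap_handle [([576.3, -5.1, 103.0], 0.93), ([389.0, -445.1, 9.6], 0.19)]
```

View pics/handle1.png

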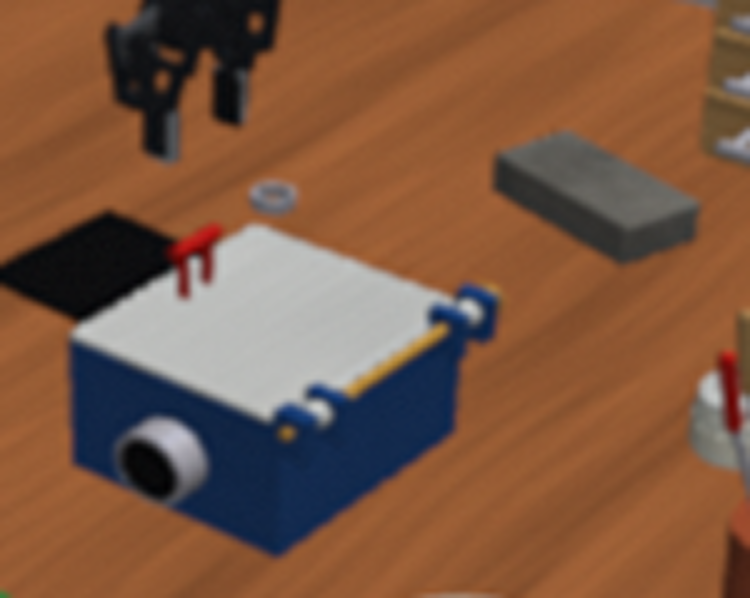

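The pin head now sits flush against the ear at crop (490,290), and its tail pokes out of the near ear at (287,433). The open jaws straddle the handle at (195,240). Descend and grip the bar's flat ends.

```bash
python3 -m pendant '[[0.65,0,0,40,0],[0.65,0,0,40,0],[0.65,0,0,16,0],[0.65,0,0,0,0],[0.3,0,0,0,0],[0.3,0,0,0,0],[0.3,0,0,0,0],[0.3,0,0,0,0]]' 30
python3 - <<'E'
from h import *
im,d=optics.snapshot("scene");cv2.imwrite("pics/handle2.png",cv2.resize(im[150:280,290:440],None,fx=5,fy=4.6,interpolation=cv2.INTER_CUBIC))
print({k:v for k,v in r.sense().items() if k in("tool_pos","finger_gap","ft_force")})
# arc rows
xh,zh,L=619.1,105,np.hypot(145,35);p0=np.degrees(np.arctan2(35,145))
f=lambda t:np.array([xh-L*np.cos(np.radians(p0+t)),zh+L*np.sin(np.radians(p0+t))])
for a in range(0,105,7): print(a,a+7,(f(a+7)-f(a)).round(1))
E
```

```text
time: 9.85
tool_pos: [475.9, 46.2, 117.4]
tcp_rot: [-179.9, 0.0, -91.2]
ft_force: [-3.6, 3.1, 2.2]
finger_gap: 39.1
{'tool_pos': array([475.82851447,  46.22034159, 117.26778033]), 'ft_force': array([-3.5366108 ,  2.84911866,  4.20330498]), 'finger_gap': 39.229898412025854}
0 7 [ 5.3 17.4]
7 14 [ 7.4 16.6]
14 21 [ 9.4 15.6]
21 28 [11.2 14.3]
28 35 [12.9 12.9]
35 42 [14.4 11.2]
42 49 [15.6  9.4]
49 56 [16.6  7.4]
56 63 [17.4  5.3]
63 70 [17.9  3.1]
70 77 [18.2  0.9]
77 84 [18.2 -1.3]
84 91 [17.9 -3.5]
91 98 [17.3 -5.6]
98 105 [16.5 -7.7]
```

View pics/handle2.png

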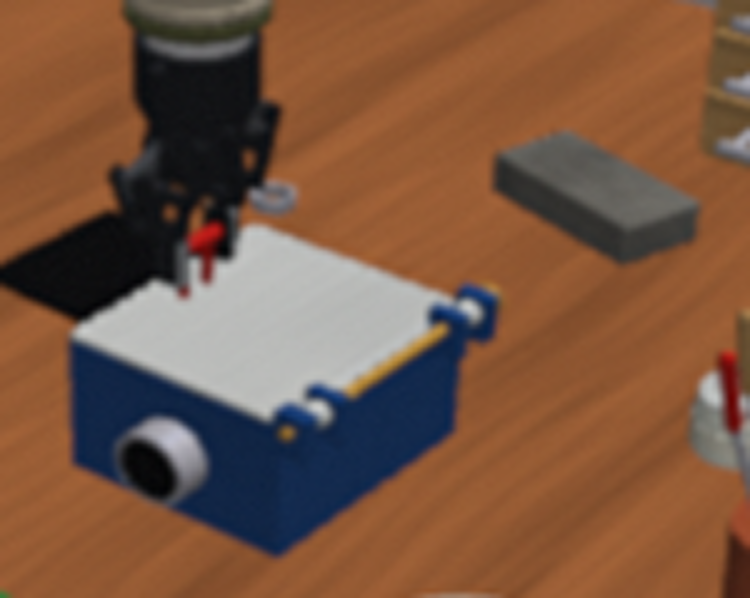

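The jaws hold the bar by its ends (gap 39 mm). Swing it along the arc.

```bash
python3 -m pendant '[[0.3,0,-2.5,-8.8,0],[0.3,0,-2.8,-8.6,0],[0.3,0,-7.4,-16.6,0],[0.3,0,-9.4,-15.6,0],[0.3,0,0,0,0]]'
```

```text
time: 10.4
tool_pos: [499.4, 45.7, 169.1]
tcp_rot: [-179.8, 0.0, -91.2]
ft_force: [-4.6, 4.6, 3.4]
finger_gap: 39.2
```

```bash
python3 -m pendant '[[0.3,0,-11.2,-14.3,0],[0.3,0,-12.9,-12.9,0],[0.3,0,-14.4,-11.2,0],[0.3,0,-15.6,-9.4,0],[0.3,0,0,0,0]]'
python3 - <<'E'
from h import *
im,d=optics.snapshot("scene");cv2.imwrite("pics/handle3.png",cv2.resize(im[110:280,290:440],None,fx=4.5,fy=3.5,interpolation=cv2.INTER_CUBIC))
E
```

```text
time: 10.9
tool_pos: [553.6, 44.6, 215.5]
tcp_rot: [-179.8, 0.0, -91.2]
ft_force: [-1.4, 5.5, 2.0]
finger_gap: 39.2
```

View pics/handle3.png

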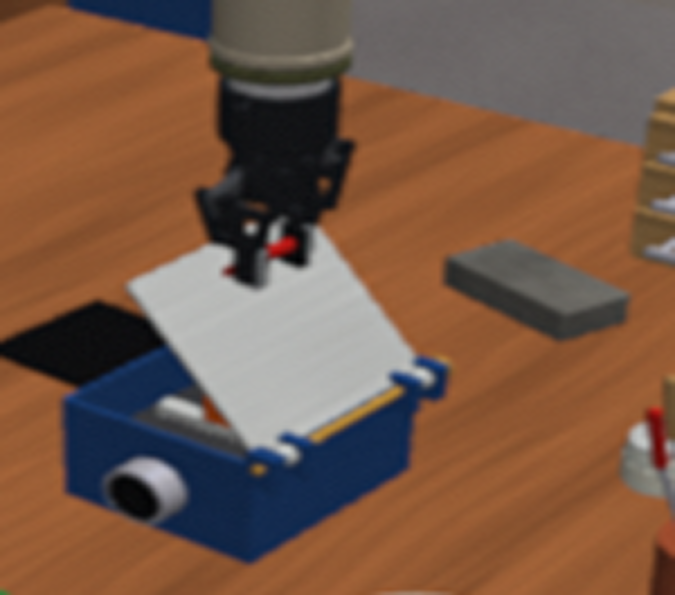

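The flap is at about 50° and still gripped at crop (285,245), with the orange tab visible at (212,405). Continue past upright.

```bash
python3 -m pendant '[[0.3,0,-16.6,-7.4,0],[0.3,0,-17.4,-5.3,0],[0.3,0,-17.9,-3.1,0],[0.3,0,-18.2,-0.9,0],[0.3,0,0,0,0]]'
python3 -m pendant '[[0.3,0,-18.2,1.3,0],[0.3,0,-17.9,3.5,0],[0.3,0,-17.3,5.6,0],[0.3,0,-10,4.2,0],[0.3,0,0,0,0]]'
```

```text
time: 11.45
tool_pos: [623.7, 43.2, 231.7]
tcp_rot: [-179.9, 0.0, -91.2]
ft_force: [0.6, 4.1, 2.1]
finger_gap: 39.1
time: 11.95
tool_pos: [687.2, 41.9, 217.1]
tcp_rot: [-179.8, 0.0, -91.2]
ft_force: [2.0, 4.3, 2.2]
finger_gap: 39.1
```

```bash
python3 -m pendant '[[0.65,0,0,0,0],[0.65,0,0,0,0],[0.65,0,0,0,0],[0.65,0,0,-30,0],[0.65,0,0,-45,0],[0.65,0,5,-10,0],[0.65,0,42,0,0],[0.65,0,42,0,0],[0.65,0,42,0,0],[0.65,0,38,0,0]]'
python3 - <<'E'
from h import *
im,d=optics.snapshot("scene");cv2.imwrite("pics/open1.png",cv2.resize(im[110:280,290:440],None,fx=4.5,fy=3.5,interpolation=cv2.INTER_CUBIC))
im,d=optics.snapshot("top");P=cloud("top",d);b=im.astype(int);cv2.imwrite("pics/topopen.png",im)
m=(b[...,2]>b[...,1]+50)&(b[...,2]>170)&(P[...,2]>70)&(P[...,2]<96)&(abs(P[...,0]-518)<40)&(abs(P[...,1]-45)<40)
print(m.sum(),np.median(P[m],0) if m.any() else 0)
print([ (k["at"],k["score"]) for n in("scene","top") for k in optics.search_frame(n,"filter")[:2]])
print(px("scene",[[518,45.3,90]]),r.sense()["tool_pos"])
E
```

```text
time: 12.95
tool_pos: [514.2, 44.8, 300.6]
tcp_rot: [-180.0, -0.0, -91.2]
ft_force: [0.5, -0.8, 0.5]
finger_gap: 55.7
0 0
[([518.9, 40.3, 59.8], 0.71)]
[[339.02474151 220.83473999]] [515.63071212  44.90134722 301.40704371]
```

View pics/open1.png

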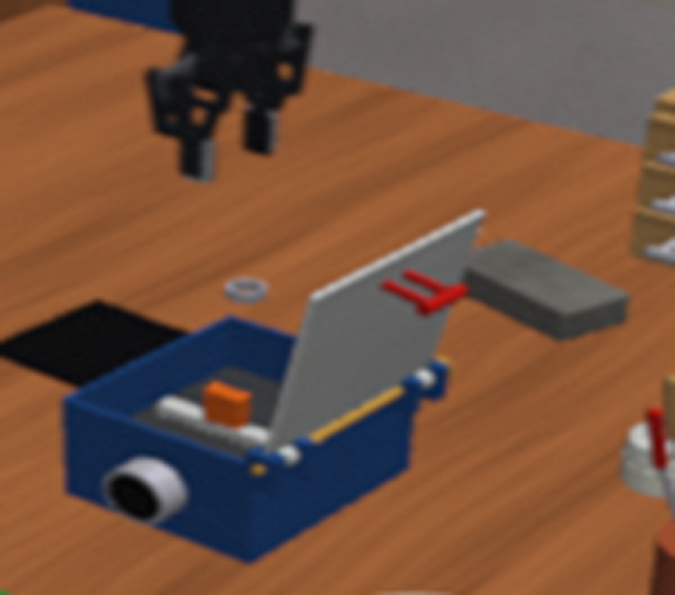

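The flap stands past upright by itself, and the orange tab shows at crop (228,395), which matches the predicted pixel within about 2 px. Descend on the tab and grip.

```bash
python3 -m pendant '[[0.5,0,-2,45,0],[0.5,0,0,45,0],[0.5,0,0,45,0],[0.5,0,0,45,0],[0.5,0,0,40,0],[0.5,0,0,15,0],[0.5,0,0,8,0],[0.5,0,0,0,0]]'
python3 -m pendant '[[0.05,0,0,0,0],[0.05,0,0,0,0],[0.05,0,0,0,0],[0.05,0,0,0,0],[0.05,0,0,0,0]]' 50
```

```text
time: 13.95
tool_pos: [518.9, 44.9, 58.2]
tcp_rot: [-180.0, -0.0, -91.2]
ft_force: [0.2, -0.1, 1.1]
finger_gap: 42.5
time: 14.45
tool_pos: [520.1, 45.1, 60.3]
tcp_rot: [-179.7, 0.0, -91.2]
ft_force: [1.0, 1.0, 7.0]
finger_gap: 13.4
```

Gap 13.4 mm, so the tab is held. The tips lightly rest on the frame top (7 N). Lift straight up.

```bash
python3 -m pendant '[[0.05,0,0,-4,0],[0.05,0,0,-8,0],[0.05,0,0,-8,0],[0.05,0,0,-10,0],[0.05,0,0,-10,0],[0.05,0,0,-15,0],[0.05,0,0,-20,0],[0.05,0,0,-25,0],[0.05,0,0,-25,0],[0.05,0,0,0,0]]'
python3 -m pendant '[[0.05,0,0,-20,0],[0.05,0,0,0,0]]'
```

```text
time: 15.45
tool_pos: [520.8, 45.0, 188.2]
tcp_rot: [-179.5, 0.0, -91.2]
ft_force: [1.3, -0.0, -1.3]
finger_gap: 13.3
time: 15.65
tool_pos: [519.3, 45.0, 205.0]
tcp_rot: [-179.8, 0.0, -91.2]
ft_force: [0.2, -0.3, -1.7]
finger_gap: 13.1
```

```bash
python3 -m pendant '[[0.05,20,-2,0,0],[0.05,36,-4,0,0],[0.05,36,-8,0,0],[0.05,36,-12,0,0],[0.05,36,-14,0,0],[0.05,36,-18,0,0],[0.05,36,-18,0,0],[0.05,32.5,-14,0,0],[0.05,20,-10,0,0],[0.05,0,0,0,0]]'
python3 -m pendant '[[0.05,0,0,12,0],[0.05,0,0,15,0],[0.05,0,0,13,0],[0.05,0,0,8,0],[0.05,0,0,0,0],[0.05,0,0,0,0]]'
python3 - <<'E'
from h import *
print(r.sense()["tool_pos"],r.sense()["finger_gap"])
im,d=optics.snapshot("top");cv2.imwrite("pics/topend.png",im);dt=d
im,d=optics.snapshot("scene");cv2.imwrite("pics/end.png",cv2.resize(im[130:350,230:440],None,fx=3.6,fy=2.7,interpolation=cv2.INTER_CUBIC))
P=cloud("scene",d);Z=(abs(P[...,0]-613)<80)&(abs(P[...,1]+245)<30)&(P[...,2]>60)&(P[...,2]<157)
q=P[Z];b=im[Z].astype(int);print(len(q),q.min(0),q.max(0),np.percentile(q,[2,98],axis=0).round(1))
pic=im.copy();cs=np.round(px("scene",[[558,-245,104],[668,-247,104],[613.5,-245.5,4]])).astype(int);print(cs)
print([(k["at"],k["score"]) for n in("scene","top") for k in optics.search_frame(n,"filter")[:2]])
for q_ in["tin","bowl","beaker","charcoal_block","pliers"]: print(q_,[np.round(k["at"]).tolist() for k in optics.search_frame("top",q_)[:1]])
E
```

```text
time: 16.65
tool_pos: [611.6, -248.3, 200.4]
tcp_rot: [179.9, 0.0, -91.4]
ft_force: [-0.3, -0.0, -2.3]
finger_gap: 13.4
time: 17.25
tool_pos: [611.8, -245.2, 154.7]
tcp_rot: [180.0, 0.0, -91.2]
ft_force: [-0.3, -0.7, -1.3]
finger_gap: 13.4
[ 611.80057376 -245.17361663  154.71847289] 13.427594380355936
644 [ 554.39591135 -258.06110623   97.40160347] [ 669.81764366 -236.41640554  156.94263015] [[ 558.7 -255.7  101.2]
 [ 668.6 -240.3  155.3]]
[[285 268]
 [317 285]
 [302 305]]
[([624.3, -247.5, 138.3], 0.65), ([632.2, 41.2, 211.3], 0.64), ([575.4, -241.2, 151.7], 0.52)]
tin [[758.0, 221.0, 45.0]]
bowl [[800.0, -119.0, 20.0]]
beaker [[566.0, -393.0, 26.0]]
charcoal_block [[524.0, 429.0, 33.0]]
pliers [[392.0, -445.0, 13.0]]
```

View pics/end.png

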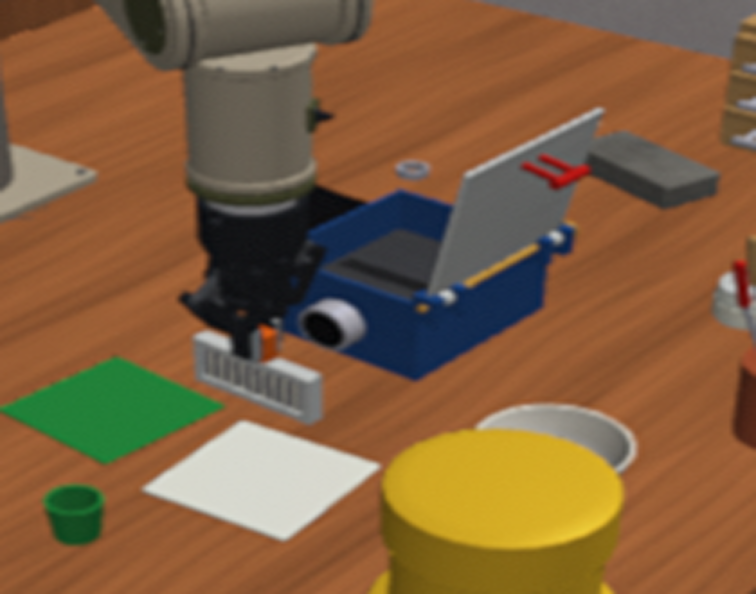

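The final picture shows the filter level in the jaws at crop (255,375) above the white pad, the flap past upright, and the pin tail still out at (422,305). The measured filter spans x 559–669 (centre 613.6), and its lower edge is at z≈102. The bystanders haven't moved.

```bash
python3 -m pendant '[[0.05,0,0,0,0],[0.05,0,0,0,0],[0.05,0,0,0,0]]'; python3 -c "
from bench import hand_in
print(hand_in())"
```

```text
time: 18.0
tool_pos: [611.9, -245.5, 154.8]
tcp_rot: [180.0, 0.0, -91.2]
ft_force: [-0.2, -0.7, -1.2]
finger_gap: 13.1
the job is handed in; nothing more can be done
None
```

I did the three steps in order and handed the job in at about 18 s, with the filter still held over the white pad; no verdict was reported.

- **Pin:** I pushed it until it stopped moving at y=157.3, where I expected 157. The force then rose from about 4 N to 15 N. The pictures show the head against the ear and the tail sticking out of the far ear.
- **Flap:** I lifted it by the ends of the red bar to about 102°, worked out from the arm's path. It stayed there after I let go and was still open in the last picture.
- **Filter:** I drew it straight up by the orange tab. In the last check it was centred within about 2 mm of the pad's middle, upright and still. Its lower edge was at z≈101–103, which is about 10 cm above the bench and about 98 mm above the pad's top face.
- **Bystanders:** The tin, bowl, beaker, charcoal block and pliers were found within about 4 mm of where they started. I checked the steel ring only by eye in the pictures.

Two things did not go cleanly. The fingertips pressed lightly on the filter frame while gripping (7 N). The trained network's readings for the pin head and flap handle were unreliable, so I used my own measurements from the pictures and the contact force.

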